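# Swap the lever and elbow castings into their own nests

### The job

The two sample castings are on each other's nests: the elbow stands on top of the long narrow nest and the lever lies across the broad one, and neither goes in there. Swap them, so that each lies flat on the floor of the nest that fits it; the lever goes in with its big end in the wide end, the elbow either way round. Leave the tally counter and the round cap casting where they are.

Things in the scene. Friction and masses are not known exactly. Their poses are not given: they have to be found in the camera images.
- elbow: Grey cast pipe elbow, 65x74x50 mm, upright. Origin on the underside, z up. Base flange x -29..12, y -21..22; two ears, 6 mm thick, x -17..1, out to y = +-37. Round upright body 32 mm across (x -24..8), top z = 50: grip it across y at x = -8, z 30..48. Side branch 27 mm thick along +x at z = 27, to x = 33. Stub to x = -33 at z 8..28. 85 g.
- elbow_foot (a point): Centre of the elbow's base (41 mm along x, 74 mm along y over the ears), on its underside: 8.5 mm behind the elbow's origin along -x. A part may be set down meanwhile on the cream mat (top 3 mm above the bench) about world x 0.40, y 0.155, which is free.
- lever: Grey cast lever arm, 30x91x21 mm, lying flat. Origin at the centre of its underside, z up, long axis y. Web 9 mm thick, 20 mm wide at the -y end, 30 mm at the +y end. Boss 25 mm in diameter, 20 mm high, at y = +30 (grip it across x, upper half); boss 17 mm in diameter, 13 mm high, at y = -36. 60 g.
- lever_nest: Long narrow grey plastic nest for the lever, fixed; the elbow stands on its narrow end at the start. Origin at the centre of its underside, z up; outside 52 mm (x) by 112 mm (y). Recess y -50..50: 40 mm wide (x) for y > -3 (big end), 28 mm wide for y < -3. Floor 4 mm, wall tops 11 mm above the bench; screw tabs 7 mm high outside the y ends, to y = +-69.
- lever_nest_in (a point): Centre of the inner floor of the lever's nest, 4 mm above the bench.
- elbow_nest: Broad grey plastic nest for the elbow, fixed; the lever lies across its wall tops at the start. Origin at the centre of its underside, z up. Recess 86 mm (x) by 54 mm (y): the elbow's ears go along x, its branch overhangs a wall. Floor 4 mm above the bench, walls 6 mm thick, tops 11 mm above the bench; screw tabs 7 mm high outside the y sides, to y = +-46.
- elbow_nest_in (a point): Centre of the inner floor of the elbow's nest, 4 mm above the bench.
- tally_counter: White round tally counter, 42 mm in diameter, 36 mm high, on the bench to the right of the vise; origin at the centre of its underside. Leave it alone.
- cap_casting: Round grey cap casting, 68 x 70 x 21 mm, on a white board (6 mm thick) at the far right of the bench; origin on its underside. Leave it alone.

How it is judged:
By the outcome, as a careful person would: the job done as asked, in the order asked, and still so for the second after the job is handed in, with the robot touching nothing.
It also fails if it takes over 72 s, if anything falls off the work surface, if the arm or the gripper's body presses on something with over 40 N, if the wrist force passes 120 N, or if a joint passes its speed limit or range.

### The arm

A 6-joint arm with a two-finger parallel gripper is mounted at the origin on the work surface; the furniture and walls round the work are solid. World frame = base frame: x ahead of the robot, y to its left, z up, the work surface at z = 0. Lengths are in m, angles in rad, forces in N, time in s.
With the tool pointing down it reaches from about 0.35 to 0.875 m from the base axis. Payload 4.2 kg.
Tool frame: the origin (TCP) lies midway between the tips of the shut fingers; the grasp point (between the pads) lies 19 mm behind it (bot.tcp_to_grasp is the distance from the TCP to the grasp point, in m); z points along the fingers, y is the direction in which the jaws open and shut (so a half turn about z gives the same grasp; the last joint's range is limited). The gripper opens to 85 mm and grips with 20 to 120 N. Pads are 22 mm wide; open, the fingers measure 114 mm over their backs; the gripper's body (76 mm by 85 mm) begins 54 mm behind the grasp point. The pads swing forward as they close: fully open they stand 13 mm farther back than shut.
Start: joints at [-0.894, 0.385, 0.008, 0, -1.194, -0.259], TCP at [0.254, -0.571, 0.231] pointing down, gripper open.
Joint ranges: [-3.14, 3.14], [-1.21, 2.06], [-1.07, 1.41], [-3.16, 2.05], [-2.99, -0.16], [-3.1, 3.1]. Speed limits (rad/s): [2.79, 2.79, 3.14, 3.14, 3.14, 3.14].

### API

Orientations are given as a rotation vector (axis times angle).
In Python, from station import bot, eyes, close_job gives the robot as it stands.
- The arm moves only by the tool play_rows, never from a script. Its argument "increments" is a list of rows, each a list of 2 entries, a list of its own where there are three numbers: the shift along the world's x, y, z in units of 50 mm (1.0 is 50 mm), then the turn, a rotation vector about the world's x, y, z in units of 8 degrees (1.0 is 8 degrees). In form: [[[tx, ty, tz], [rx, ry, rz]], ...]. A call has 1 to 12 rows; each row shifts and turns the commanded pose from where the row before left it; what a row does not reach is not made up. A row lasts 1/10 s, in which the tool goes at most 50 mm and 8.59 degrees, less where a joint would pass 70% of its speed; a pose out of reach is approached as far as the arm can. A call is refused whole if a number of a shift passes 1 or a number of a turn 1, either way. A call with a gripper value outside its range is refused whole. "claw" is the gripper command: -1 is fully open, 1 is shut, values between are in proportion, set as the call begins (left out, the last holds). The fingers move at their own pace and stop on an object; "grip_force" is the grip in N (left out, the last holds). Time passes only in rows, so rows that do not move let the fingers close. It gives the time, the measured TCP pose, the force and the opening at its end, in the units of the state.
- bot.get_obs(): the state, without advancing time (a new reading comes with each control period).
- eyes.snapshot(name): name is "scene" or "top" or "wrist"; returns the picture (480x640x3 uint8, blue, green, red); there is no depth.
- eyes.camera_params(name): a dict with "intrinsics" (3x3 intrinsics, pixels), "T" (4x4, takes a point from camera to world coordinates). Camera axes: x right, y up, looking along -z (the intrinsics and any distortion apply to the point x, -y, -z); pixel columns grow to the right and rows downward; lengths in m; the calibration is good to about 2 mm. A picture is of the moment at which its call begins: read the wrist's pose just before it. camera_params takes no time and is no camera call; for the wrist camera it gives the pose at the moment of the call.
- close_job(): hands the job in, once; it reports no verdict.
Trained networks look in the newest picture that a camera, given by its name, has taken for a name from the list of things; names that differ only in an ending like _2 or _b are one class to them, and where a whole thing is asked for, a point or a joint stands for the part that bears it (a point fixed in the world has none). Each returns a list of dicts, best first, with "confidence" (0 to 1); they miss things now and then, are a little off and sometimes report something else, mostly with a low value. They report only what shows in the picture. A call takes as long as a camera call.
- eyes.recognise(camera, target): "at" ([column, row] in pixels, amid what is visible of it).
- eyes.regions_of(camera, target): "pixels" (480x640 bool, what is visible of it) and "at" ([column, row] in pixels, amid what is visible of it).
The state is a dict: "clock": time; "qpos": joint angles; "qvel": joint speeds; "joint_efforts": joint torques, N m; "eef_pos": TCP position; "tcp_rot": TCP orientation; "ft_force": force on the tool from outside, world axes, zero at the start; "moment": the same for the moment, N m; "opening": finger opening in m.
Only numpy, scipy, OpenCV 4.12 (cv2) and the standard library are available. Lean on these libraries where they do the work, as an engineer would, in place of code of your own. Each camera call takes 0.05 s, during which the arm holds its last target.

## Working session

There is one attempt and no reset: what is moved stays moved. The work goes in short steps, Python scripts to look and compute and a tool call to move; the robot and the scene stay as the last step left them, time stands still between calls to the robot, and variables do not carry over. Pictures are saved under pics/ and viewed, and the job is handed in when it is done.

Besides the shell and the picture viewer there is one more tool, called after ">>>" by a JSON object that holds its "op" and its "data", one argument or row to a line. play_rows: Moves the arm, as the interface text tells. Its arguments: {"type":"object","properties":{"increments":{"type":"array","items":{"type":"array"}},"claw":{"type":"number"},"grip_force":{"type":"number"}},"required":["increments"]}

```bash
ls; mkdir -p pics; python3 - <<'E'
from station import bot, eyes
import cv2,numpy as np
print(bot.get_obs(), bot.tcp_to_grasp)
for c in ["scene","top"]:
    im=eyes.snapshot(c); cv2.imwrite(f"pics/{c}0.png",im)
    p=eyes.camera_params(c); print(c,p)
    for t in ["elbow","lever","lever_nest","elbow_nest","tally_counter","cap_casting"]:
        print(t,[(np.round(r["at"],1),round(r["confidence"],2)) for r in eyes.recognise(c,t)][:3])
E
```

```text
pics
{'clock': 0.0, 'qpos': array([-8.94388059e-01,  3.85562609e-01,  6.59321704e-03, -4.88119884e-04,
       -1.19397525e+00, -2.58574944e-01]), 'qvel': array([-0.0008955 , -0.00156123, -0.00047772,  0.00081206, -0.0004312 ,
       -0.00116038]), 'joint_efforts': array([ 7.13117097e-04, -3.92291486e+01,  1.88398790e+01,  4.18618307e+00,
       -4.76489236e-03,  1.13884940e-05]), 'eef_pos': array([ 0.25337252, -0.57069262,  0.23020677]), 'tcp_rot': array([ 0.65117321, -3.07278844, -0.00333303]), 'ft_force': array([ 0.33374493, -1.30840785, -0.11434344]), 'moment': array([-0.05144125,  0.03786095, -0.02915946]), 'opening': 0.08550948199261996} 0.0187
scene {'intrinsics': array([[444.02584563,   0.        , 317.5703625 ],
       [  0.        , 444.02584563, 234.69501963],
       [  0.        ,   0.        ,   1.        ]]), 'T': array([[-0.64650191, -0.58981435,  0.48389493,  1.06485163],
       [ 0.76290982, -0.50145176,  0.40806216,  0.26653109],
       [ 0.00196905,  0.63298117,  0.77416469,  0.76390617],
       [ 0.        ,  0.        ,  0.        ,  1.        ]])}
elbow [(array([
[... 398 characters left out ...]
31822, 239.49168723],
       [  0.        ,   0.        ,   1.        ]]), 'T': array([[ 0.00516604,  0.99710439, -0.07586933,  0.50374524],
       [-0.99988099,  0.00625351,  0.01410294, -0.09813097],
       [ 0.01453655,  0.07578745,  0.99701803,  1.338616  ],
       [ 0.        ,  0.        ,  0.        ,  1.        ]])}
elbow [(array([172.1, 239.6]), 0.74), (array([352.4, 233.7]), 0.58)]
lever [(array([171.5, 237.1]), 0.55), (array([353.1, 233.4]), 0.52)]
lever_nest [(array([192.5, 243.4]), 0.8), (array([350.6, 237.8]), 0.56)]
elbow_nest [(array([352.4, 239. ]), 0.91)]
tally_counter [(array([308.1, 261.3]), 0.68)]
cap_casting [(array([449.6, 226.9]), 0.68), (array([349.5, 238.8]), 0.45)]
```

View pics/scene0.png

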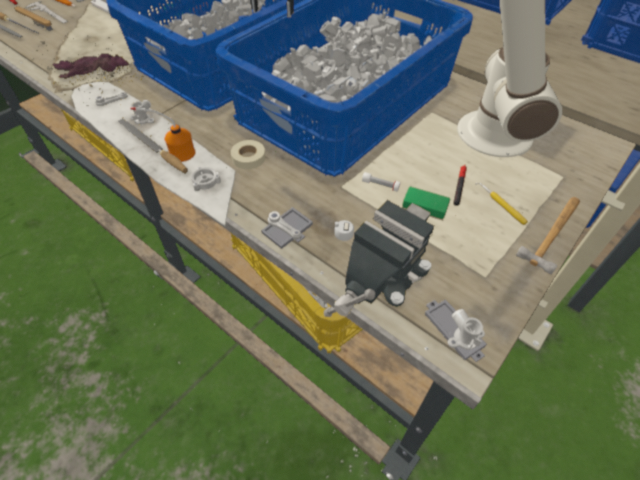

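View pics/top0.png

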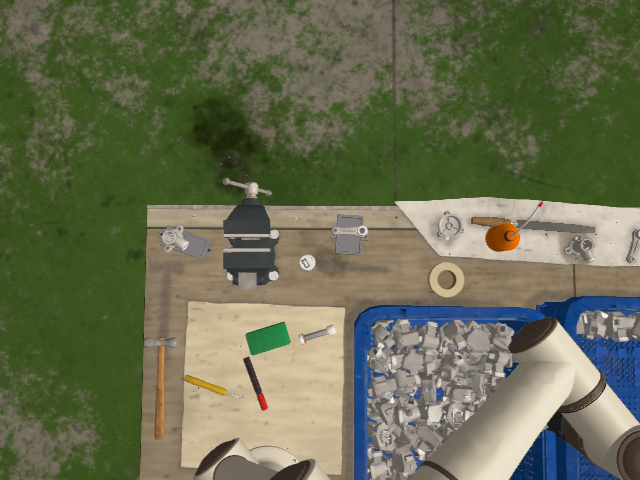

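```bash
python3 - <<'E'
import cv2
im=cv2.imread("pics/top0.png")
a=cv2.resize(im[185:305,110:230],None,fx=5,fy=5,interpolation=cv2.INTER_CUBIC);cv2.imwrite("pics/ta.png",a)
a=cv2.resize(im[175:295,275:435],None,fx=5,fy=5,interpolation=cv2.INTER_CUBIC);cv2.imwrite("pics/tb.png",a)
im=cv2.imread("pics/scene0.png")
a=cv2.resize(im[180:420,240:560],None,fx=2.5,fy=2.5,interpolation=cv2.INTER_CUBIC);cv2.imwrite("pics/sa.png",a)
E
```

```text
(no output)
```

View pics/ta.png

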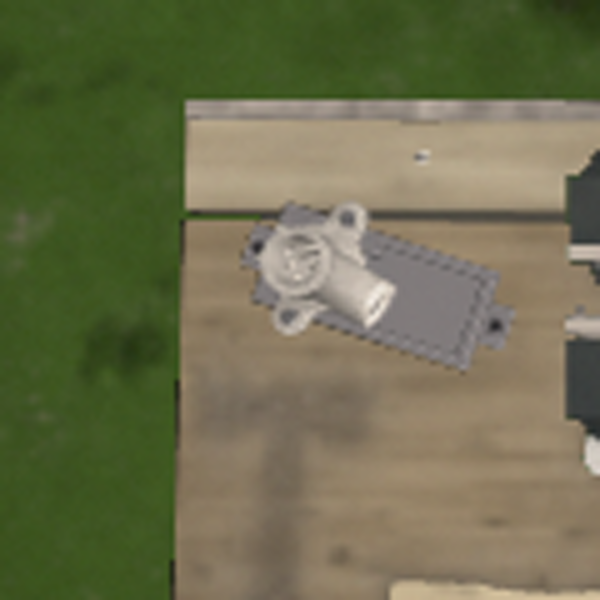

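View pics/tb.png

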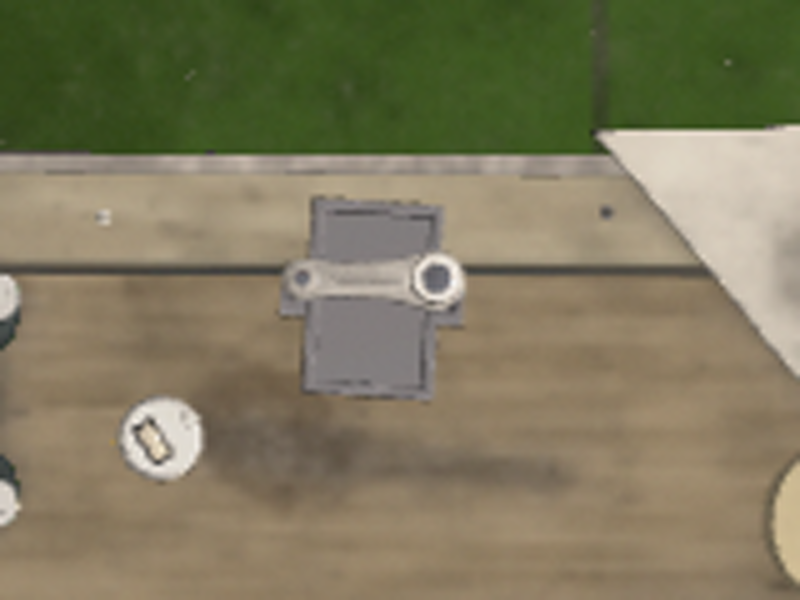

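View pics/sa.png

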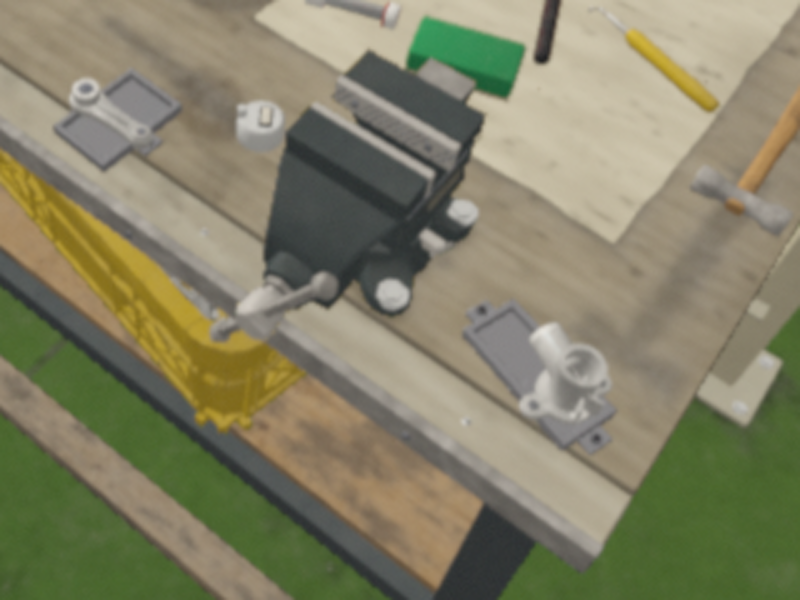

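```bash
cat > h.py <<'E'
from station import bot, eyes
import cv2,numpy as np
def ray(cam,uv,p=None):
    p=p or eyes.camera_params(cam);K=p["intrinsics"];T=p["T"]
    d=np.linalg.inv(K)@np.array([uv[0],uv[1],1.0]); d=np.array([d[0],-d[1],-d[2]])
    return T[:3,3],T[:3,:3]@d
def at(cam,uv,z,p=None):
    o,d=ray(cam,uv,p); return o+d*(z-o[2])/d[2]
def proj(cam,X,p=None):
    p=p or eyes.camera_params(cam);T=p["T"];c=T[:3,:3].T@(np.array(X)-T[:3,3]);c=np.array([c[0],-c[1],-c[2]])
    u=p["intrinsics"]@c; return u[:2]/u[2]
def tri(c1,u1,c2,u2):
    o1,d1=ray(c1,u1);o2,d2=ray(c2,u2)
    s=np.linalg.lstsq(np.c_[d1,-d2],o2-o1,rcond=None)[0]
    a=o1+d1*s[0];b=o2+d2*s[1];return (a+b)/2,np.linalg.norm(a-b)
E
python3 - <<'E'
from h import *
np.set_printoptions(precision=4,suppress=True)
A=lambda u,v:(110+u/5-.4,185+v/5-.4)
B=lambda u,v:(275+u/5-.4,175+v/5-.4)
for n,uv,z in [("elbow top",A(300,258),.061),("branch end",A(378,305),.045),("ear1",A(348,218),.017),("ear2",A(288,318),.017),
 ("LN tab R",A(496,325),.007),("LN tab L",A(258,247),.007),("LN cR1",A(498,270),.011),("LN cR2",A(465,370),.011),("LN cL1",A(288,203),.011),
 ("EN tl",B(313,197),.011),("tr",B(442,208),.011),("bl",B(303,392),.011),("br",B(430,400),.011),
 ("lev big",B(438,279),.031),("lev small",B(302,279),.024),("tally",B(160,437),.036),
 ("vise top near R",(272,238),.1),("vise TL",(224,240),.1)]:
    print(n,at("top",uv,z))
print(proj("top",(.4,.155,.003)),proj("scene",(.4,.155,.003)))
# vise height: scene jaw corners / top
for s,t in [((240+340/2.5,180+52/2.5+20),(224,250)),]:
    pass
E
```

```text
elbow top [0.6067 0.234  0.061 ]
branch end [0.5853 0.1999 0.045 ]
ear1 [0.6303 0.2222 0.017 ]
ear2 [0.5804 0.2506 0.017 ]
LN tab R [0.5781 0.1497 0.007 ]
LN tab L [0.6164 0.2691 0.007 ]
LN cR1 [0.6053 0.1485 0.011 ]
LN cR2 [0.5554 0.1638 0.011 ]
LN cL1 [0.6382 0.2537 0.011 ]
EN tl [ 0.6693 -0.1707  0.011 ]
tr [ 0.6642 -0.2356  0.011 ]
bl [ 0.5713 -0.1659  0.011 ]
br [ 0.5676 -0.2294  0.011 ]
lev big [ 0.6265 -0.2315  0.031 ]
lev small [ 0.6267 -0.1646  0.024 ]
tally [ 0.5476 -0.0947  0.036 ]
vise top near R [ 0.6008 -0.0139  0.1   ]
vise TL [0.5955 0.0976 0.1   ]
[205.4827 321.4241] [476.9436 250.2835]
```

```bash
python3 - <<'E'
from h import *
for s,t in [((365.2,224),(270,235)),((413,254),(223,236)),((388,200),(271,206)),((431,239),(223,210))]: print(tri("scene",s,"top",t))
print(tri("scene",(469,44+35),"top",(356,308)) )
print(tri("scene",(220,55),"top",(540,310)) )
E
```

```text
(array([ 0.60307728, -0.01088909,  0.14517725]), np.float64(0.0036390812661637973))
(array([0.60126063, 0.09365373, 0.14168782]), np.float64(0.0005956147684683426))
(array([0.638463  , 0.00835924, 0.25780307]), np.float64(0.0680004157395915))
(array([0.63860074, 0.10271841, 0.23270174]), np.float64(0.04957958939247663))
(array([ 0.42083065, -0.07970007,  0.36204773]), np.float64(0.22205261460252554))
(array([ 0.43720322, -0.58774963,  0.20067478]), np.float64(0.015565777789753299))
```

>>> {"op": "play_rows", "data": {
  "increments": [
    [[0,0,1],[0,0,0.5]],
    [[0.2,0.6,0.6],[0,0,0.5]],
    [[0.4,0.9,0],[0,0,0.5]],
    [[0.4,0.9,0],[0,0,0.5]],
    [[0.4,0.9,0],[0,0,0.4]],
    [[0.4,0.9,0],[0,0,0]],
    [[0.4,0.9,0],[0,0,0]],
    [[0.4,0.9,0],[0,0,0]]
  ]
}}

```text
clock: 1.5
eef_pos: [0.3839, -0.2694, 0.3117]
tcp_rot: [-1.154, 2.921, -0.001]
ft_force: [0.4, -0.4, 0.4]
opening: 0.085
```

>>> {"op": "play_rows", "data": {
  "increments": [
    [[0.4,0.9,0],[0,0,0.4]],
    [[0.4,0.9,0],[0,0,0.4]],
    [[0.4,0.9,0],[0,0,0.4]],
    [[0.4,0.9,0],[0,0,0.4]],
    [[0.4,0.9,0],[0,0,0.4]],
    [[0.4,0.9,0],[0,0,0]],
    [[0.4,0.9,0],[0,0,0]],
    [[0.4,0.9,0],[0,0,0]],
    [[0.4,0.9,0],[0,0,0]],
    [[0.4,0.9,-0.4],[0,0,0]],
    [[0.4,0.9,-0.5],[0,0,0]],
    [[0,0.2,-0.3],[0,0,0]]
  ]
}}

```text
clock: 2.7
eef_pos: [0.6012, 0.2305, 0.2514]
tcp_rot: [1.553, -2.728, -0.001]
ft_force: [-0.7, -0.2, -1.6]
opening: 0.0854
```

```bash
python3 - <<'E'
from h import *
o=bot.get_obs();print(o["eef_pos"],o["tcp_rot"],np.degrees(o["qpos"]))
im=eyes.snapshot("wrist");p=eyes.camera_params("wrist");print(p["T"],p["intrinsics"]);cv2.imwrite("pics/w1.png",im)
for t in ["elbow","elbow_foot","lever_nest","lever_nest_in"]: print(t,[(np.round(r["at"]),round(r["confidence"],2)) for r in eyes.recognise("wrist",t)])
np.save("w1.npy",p,allow_pickle=True)
E
```

```text
[0.60116314 0.23049022 0.25138509] [ 1.55271796e+00 -2.72802238e+00 -7.24559071e-04] [ 3.53285198e+01  2.32915107e+01  5.30278917e+00 -4.33656625e-02
 -7.21590382e+01 -6.60204128e+01]
[[-0.85941618 -0.48854513 -0.15075636  0.56042063]
 [ 0.51124501 -0.81787445 -0.26402637  0.16179839]
 [ 0.00568902 -0.30398197  0.9526608   0.39244068]
 [ 0.          0.          0.          1.        ]] [[397.86088221   0.         315.48137824]
 [  0.         397.86088221 240.71906759]
 [  0.           0.           1.        ]]
elbow [(array([316., 200.]), 0.7)]
elbow_foot [(array([315., 205.]), 0.76)]
lever_nest [(array([298., 149.]), 0.75), (array([318., 202.]), 0.38)]
lever_nest_in [(array([302., 146.]), 0.79)]
```

View pics/w1.png

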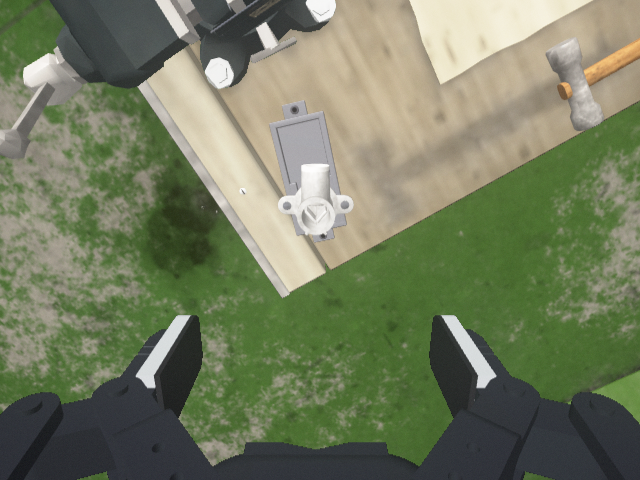

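```bash
python3 - <<'E'
from h import *
p=np.load("w1.npy",allow_pickle=True).item()
for n,uv,z in [("ear",(288,205),.017),("ear",(345,204),.017),("rim",(317,215),.061),("tabfar",(294.5,109.5),.007),("tabnear",(323,236),.007),("branch",(315,167),.045)]:
    print(n,np.round(at("wrist",uv,z,p),4))
im=cv2.imread("pics/w1.png")
cv2.imwrite("pics/w1z.png",cv2.resize(im[90:250,240:400],None,fx=3.7,fy=3.7,interpolation=cv2.INTER_CUBIC))
E
```

```text
ear [0.6241 0.2213 0.017 ]
ear [0.5765 0.2485 0.017 ]
rim [0.5999 0.2344 0.061 ]
tabfar [0.5732 0.1498 0.007 ]
tabnear [0.6123 0.2682 0.007 ]
branch [0.5815 0.2003 0.045 ]
```

View pics/w1z.png

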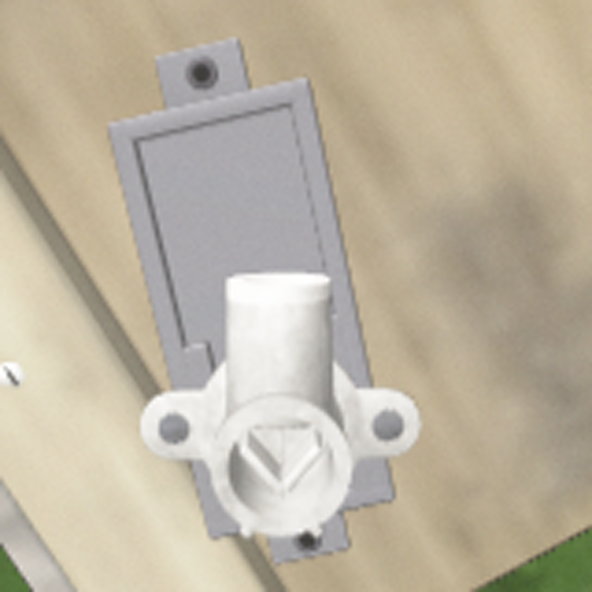

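>>> {"op": "play_rows", "data": {
  "increments": [
    [[0,0.1,-0.8],[0,0,0.1]],
    [[0,0,-0.8],[0,0,0]],
    [[0,0,-0.4],[0,0,0]],
    [[0,0,0],[0,0,0]],
    [[0,0,0],[0,0,0]]
  ]
}}

```text
clock: 3.45
eef_pos: [0.6017, 0.2312, 0.1574]
tcp_rot: [-1.567, 2.719, -0.001]
ft_force: [0.6, 0.6, 0.7]
opening: 0.0853
```

```bash
python3 - <<'E'
from h import *
o=bot.get_obs();print(o["eef_pos"],o["tcp_rot"],abs(o["qvel"]).max())
im=eyes.snapshot("wrist");p=eyes.camera_params("wrist");cv2.imwrite("pics/w2.png",im)
np.save("w2.npy",p,allow_pickle=True)
im=eyes.snapshot("top");cv2.imwrite("pics/t2.png",cv2.resize(im[185:305,110:230],None,fx=5,fy=5,interpolation=cv2.INTER_CUBIC))
R=cv2.Rodrigues(o["tcp_rot"])[0]
for s in (-1,1): print(proj("wrist",o["eef_pos"]+R@np.array([0,s*.0427,-.013]),p), proj("top",o["eef_pos"]+R@np.array([0,s*.0427,-.013])))
E
```

```text
[0.60165713 0.23122363 0.15737043] [-1.56655141e+00  2.71901418e+00 -1.04780121e-03] 0.0280726459091702
[202.92832633 331.97109755] [168.14020605 217.73634348]
[431.5328983  331.92175324] [147.61512102 251.20121502]
```

View pics/w2.png

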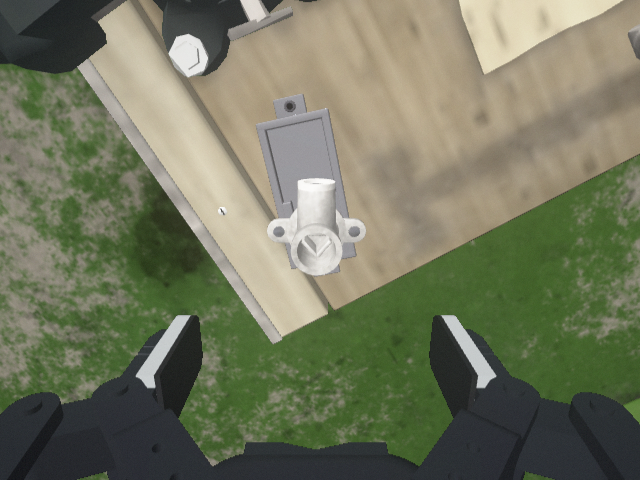

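View pics/t2.png

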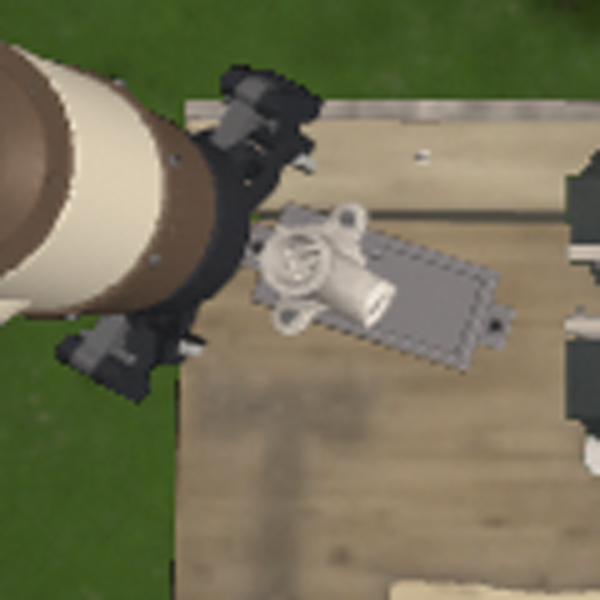

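```bash
python3 - <<'E'
from h import *
p=np.load("w2.npy",allow_pickle=True).item()
for n,uv,z in [("ear",(280,231),.017),("ear",(354.5,231),.017),("rim",(318.5,250),.061),("tabfar",(290,106),.007),("branch",(317,182),.045),("c1",(257,125),.011),("c2",(328,109),.011),("c3",(355,257),.011)]:
    print(n,np.round(at("wrist",uv,z,p),4))
im=cv2.imread("pics/w2.png")
cv2.imwrite("pics/w2z.png",cv2.resize(im[80:280,240:380],None,fx=3,fy=3,interpolation=cv2.INTER_CUBIC))
E
```

```text
ear [0.629  0.2237 0.017 ]
ear [0.5809 0.2515 0.017 ]
rim [0.604  0.2374 0.061 ]
tabfar [0.5772 0.1516 0.007 ]
branch [0.5843 0.2015 0.045 ]
c1 [0.6035 0.1509 0.011 ]
c2 [0.5553 0.1666 0.011 ]
c3 [0.591  0.2722 0.011 ]
```

View pics/w2z.png

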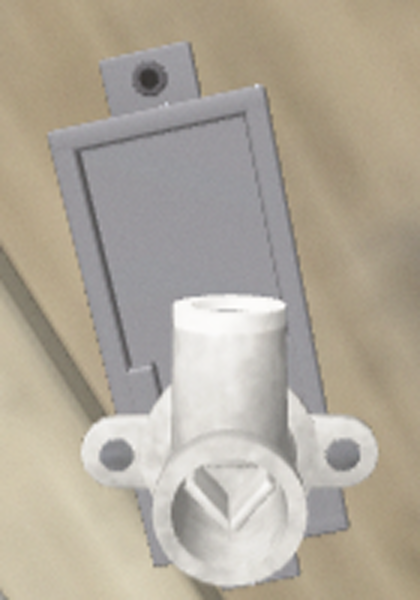

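>>> {"op": "play_rows", "data": {
  "increments": [
    [[0.07,0.12,-0.6],[0,0,0]],
    [[0,0,-0.8],[0,0,0]],
    [[0,0,-0.7],[0,0,0]],
    [[0,0,-0.4],[0,0,0]],
    [[0,0,0],[0,0,0]],
    [[0,0,0],[0,0,0]]
  ]
}}

```text
clock: 4.15
eef_pos: [0.6054, 0.2385, 0.0318]
tcp_rot: [-1.568, 2.718, -0.001]
ft_force: [0.8, 0.2, 1.4]
opening: 0.0853
```

>>> {"op": "play_rows", "data": {
  "increments": [
    [[0,0,0],[0,0,0]],
    [[0,0,0],[0,0,0]],
    [[0,0,0],[0,0,0]],
    [[0,0,0],[0,0,0]],
    [[0,0,0],[0,0,0]],
    [[0,0,0],[0,0,0]],
    [[0,0,0],[0,0,0]],
    [[0,0,0],[0,0,0]],
    [[0,0,0],[0,0,0]],
    [[0,0,0],[0,0,0]]
  ],
  "claw": 1,
  "grip_force": 40
}}

```text
clock: 5.15
eef_pos: [0.6046, 0.2382, 0.0309]
tcp_rot: [-1.569, 2.72, -0.0]
ft_force: [-1.0, -0.2, 4.9]
opening: 0.031
```

>>> {"op": "play_rows", "data": {
  "increments": [
    [[0,0,0.5],[0,0,0]],
    [[0,0,0.7],[0,0,0]],
    [[-0.3,-0.1,0.4],[0,0,0]],
    [[-0.7,-0.28,0],[0,0,0]],
    [[-0.7,-0.28,0],[0,0,0]],
    [[-0.7,-0.28,0],[0,0,0]],
    [[-0.7,-0.28,0],[0,0,0]],
    [[-0.7,-0.28,0],[0,0,0]],
    [[-0.3,-0.16,-0.4],[0,0,0]],
    [[0,0,-0.6],[0,0,0]],
    [[0,0,0],[0,0,0]],
    [[0,0,0],[0,0,0]]
  ]
}}

```text
clock: 6.35
eef_pos: [0.3992, 0.1549, 0.0599]
tcp_rot: [1.569, -2.72, 0.001]
ft_force: [0.5, 0.2, -0.3]
opening: 0.0313
```

```bash
python3 - <<'E'
from h import *
o=bot.get_obs();print(o["eef_pos"],o["tcp_rot"],abs(o["qvel"]).max(),o["opening"],np.degrees(o["qpos"]).round())
cv2.imwrite("pics/w3.png",eyes.snapshot("wrist"))
im=eyes.snapshot("top");cv2.imwrite("pics/t3.png",cv2.resize(im[190:390,120:280],None,fx=3,fy=3,interpolation=cv2.INTER_CUBIC))
im=eyes.snapshot("scene");cv2.imwrite("pics/s3.png",im[150:450,300:600])
E
```

```text
[0.39919939 0.15489804 0.05986971] [ 1.56925948e+00 -2.72027838e+00  8.44553180e-04] 0.031060467794175674 0.0312894519661517 [ 43.  16. -39.   0. -35. -73.]
```

View pics/t3.png

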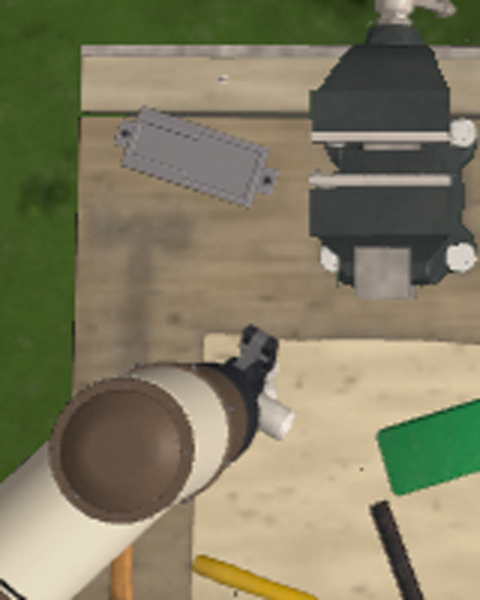

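View pics/w3.png

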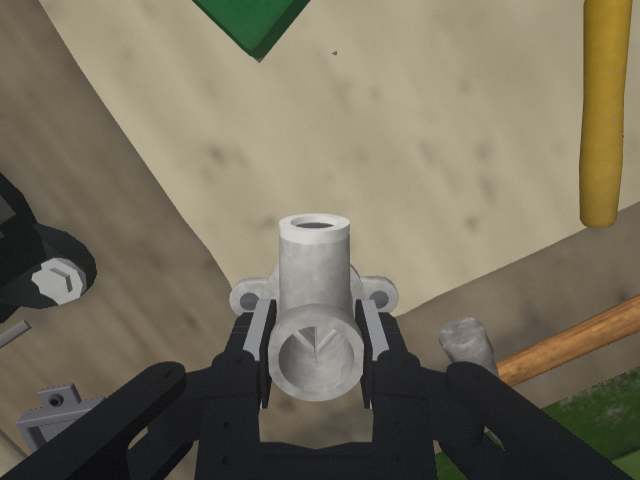

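View pics/s3.png

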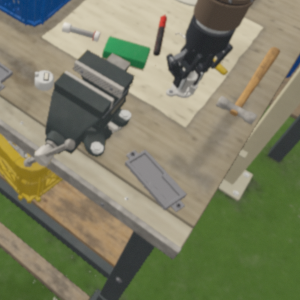

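>>> {"op": "play_rows", "data": {
  "increments": [
    [[0,-0.2,-0.3],[0,0,0]],
    [[0,0,-0.3],[0,0,0]],
    [[0,0,-0.12],[0,0,0]],
    [[0,0,0],[0,0,0]],
    [[0,0,0],[0,0,0]]
  ]
}}

```text
clock: 7.0
eef_pos: [0.3996, 0.1454, 0.0244]
tcp_rot: [-1.569, 2.72, 0.0]
ft_force: [-0.8, -0.2, -0.3]
opening: 0.0312
```

>>> {"op": "play_rows", "data": {
  "increments": [
    [[0,0,-0.02],[0,0,0]],
    [[0,0,0],[0,0,0]],
    [[0,0,0],[0,0,0]]
  ]
}}

```text
clock: 7.3
eef_pos: [0.3995, 0.1453, 0.0234]
tcp_rot: [-1.569, 2.72, 0.0]
ft_force: [1.0, -0.1, 1.3]
opening: 0.0311
```

>>> {"op": "play_rows", "data": {
  "increments": [
    [[0,0,0],[0,0,0]],
    [[0,0,0],[0,0,0]],
    [[0,0,0],[0,0,0]],
    [[0,0,0],[0,0,0]],
    [[0,0,0.5],[0,0,0]],
    [[0,0,0.8],[0,0,0]],
    [[0,0,0.8],[0,0,0]]
  ],
  "claw": -0.3
}}

```text
clock: 8.0
eef_pos: [0.3984, 0.1444, 0.1287]
tcp_rot: [1.568, -2.72, 0.001]
ft_force: [1.1, 1.4, -0.9]
opening: 0.0555
```

```bash
python3 - <<'E'
from h import *
o=bot.get_obs();print(o["eef_pos"],o["tcp_rot"],abs(o["qvel"]).max(),o["opening"])
cv2.imwrite("pics/w4.png",eyes.snapshot("wrist"));np.save("w4.npy",eyes.camera_params("wrist"),allow_pickle=True)
im=eyes.snapshot("top");cv2.imwrite("pics/t4f.png",im);cv2.imwrite("pics/t4.png",cv2.resize(im[185:305,110:230],None,fx=5,fy=5,interpolation=cv2.INTER_CUBIC))
E
```

```text
[0.39844097 0.14436316 0.128672  ] [ 1.56826212e+00 -2.71950472e+00  7.60832374e-04] 1.153137219821681 0.055534957582913116
```

View pics/w4.png

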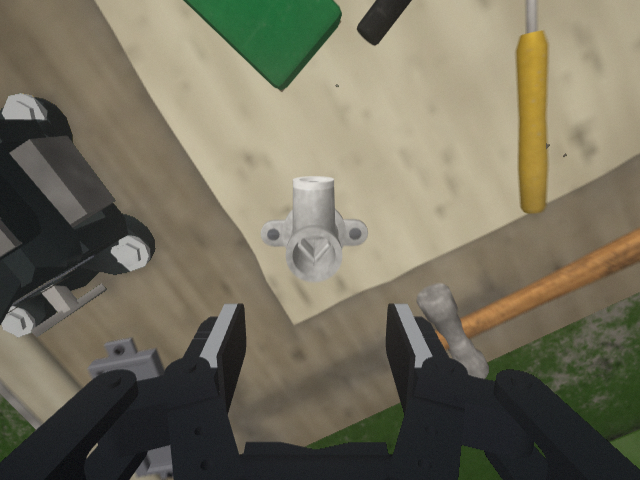

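View pics/t4.png

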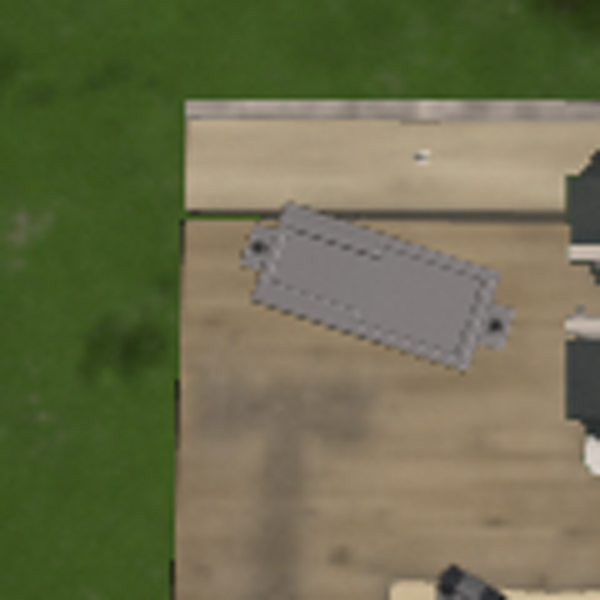

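>>> {"op": "play_rows", "data": {
  "increments": [
    [[0,0,0.9],[0,0,0]],
    [[0.2,-0.3,0.9],[0,0,0.4]],
    [[0.5,-0.8,0.6],[0,0,0.5]],
    [[0.5,-0.8,0],[0,0,0.5]],
    [[0.5,-0.8,0],[0,0,0.5]],
    [[0.5,-0.8,0],[0,0,0.5]],
    [[0.5,-0.8,0],[0,0,0.5]],
    [[0.5,-0.8,0],[0,0,0.4]],
    [[0.5,-0.8,0],[0,0,0.4]],
    [[0.5,-0.8,0],[0,0,0]],
    [[0.3,-0.8,-0.7],[0,0,0]],
    [[0.1,-0.3,-0.9],[0,0,0]]
  ]
}}

```text
clock: 9.3
eef_pos: [0.6274, -0.2407, 0.1681]
tcp_rot: [-2.207, 2.231, -0.008]
ft_force: [-0.3, 0.0, -0.8]
opening: 0.0555
```

>>> {"op": "play_rows", "data": {
  "increments": [
    [[0,0,0],[0,0,0]],
    [[0,0,0],[0,0,0]],
    [[0,0,0],[0,0,0]]
  ]
}}

```text
clock: 9.6
eef_pos: [0.626, -0.2367, 0.1702]
tcp_rot: [-2.213, 2.228, -0.005]
ft_force: [-0.2, 0.1, 1.8]
opening: 0.0557
```

```bash
python3 - <<'E'
from h import *
o=bot.get_obs();print(o["eef_pos"],o["tcp_rot"],abs(o["qvel"]).max(),o["opening"])
cv2.imwrite("pics/w5.png",eyes.snapshot("wrist"));np.save("w5.npy",eyes.camera_params("wrist"),allow_pickle=True)
for t in ["lever","elbow_nest","elbow_nest_in"]: print(t,[(np.round(r["at"]),round(r["confidence"],2)) for r in eyes.recognise("wrist",t)])
E
```

```text
[ 0.62604918 -0.23671404  0.1701584 ] [-2.21296116  2.22783694 -0.00499781] 0.0228798607996729 0.05572658329465848
lever []
elbow_nest [(array([339., 258.]), 0.68)]
elbow_nest_in [(array([339., 257.]), 0.94)]
```

View pics/w5.png

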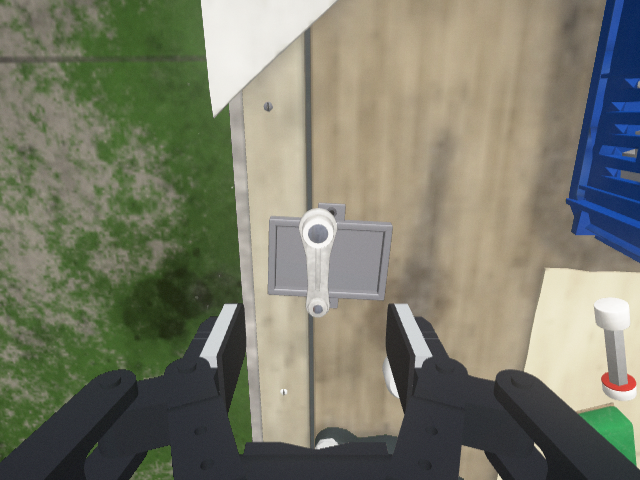

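```bash
python3 - <<'E'
from h import *
p=np.load("w5.npy",allow_pickle=True).item()
for n,uv,z in [("big",(317.5,233.5),.031),("small",(318,309.5),.024),("c1",(270,217),.011),("c2",(392,225),.011),("c3",(386,300),.011),("c4",(268,295),.011)]:
    print(n,np.round(at("wrist",uv,z,p),4))
im=cv2.imread("pics/w5.png")
cv2.imwrite("pics/w5z.png",cv2.resize(im[195:325,250:410],None,fx=5,fy=4.6,interpolation=cv2.INTER_CUBIC))
E
```

```text
big [ 0.626  -0.2294  0.031 ]
small [ 0.626  -0.1627  0.024 ]
c1 [ 0.6633 -0.237   0.011 ]
c2 [ 0.5672 -0.2299  0.011 ]
c3 [ 0.5688 -0.1645  0.011 ]
c4 [ 0.6678 -0.1696  0.011 ]
```

View pics/w5z.png

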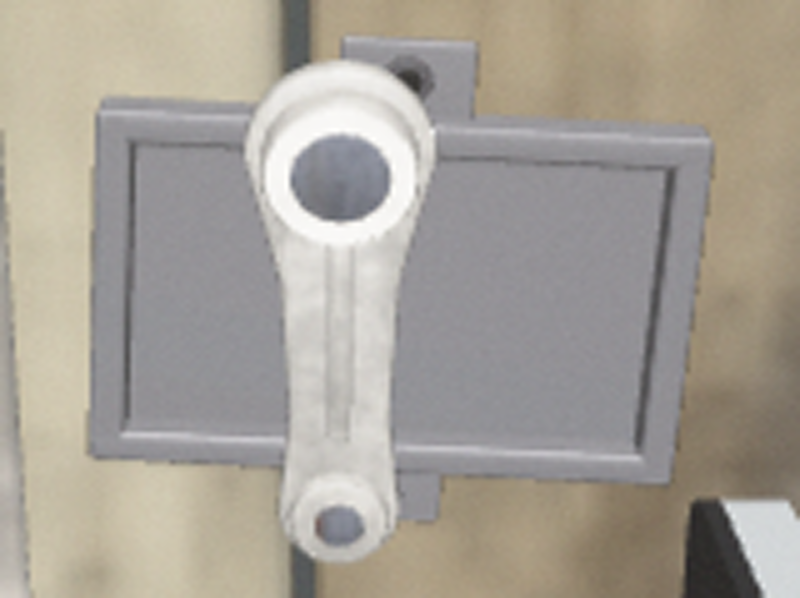

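>>> {"op": "play_rows", "data": {
  "increments": [
    [[0,0.12,-0.8],[0,0,0]],
    [[0,0,-0.8],[0,0,0]],
    [[0,0,-0.7],[0,0,0]],
    [[0,0,-0.4],[0,0,0]],
    [[0,0,-0.2],[0,0,0]],
    [[0,0,0],[0,0,0]],
    [[0,0,0],[0,0,0]]
  ]
}}

```text
clock: 10.5
eef_pos: [0.6262, -0.2312, 0.0247]
tcp_rot: [-2.212, 2.229, -0.004]
ft_force: [-0.4, 0.4, 0.5]
opening: 0.0556
```

>>> {"op": "play_rows", "data": {
  "increments": [
    [[0,0.01,-0.06],[0,0,0]],
    [[0,0,0],[0,0,0]],
    [[0,0,0],[0,0,0]]
  ]
}}

```text
clock: 10.8
eef_pos: [0.6253, -0.2307, 0.0208]
tcp_rot: [-2.212, 2.23, -0.002]
ft_force: [0.2, -0.6, -0.4]
opening: 0.0556
```

>>> {"op": "play_rows", "data": {
  "increments": [
    [[0,0,0],[0,0,0]],
    [[0,0,0],[0,0,0]],
    [[0,0,0],[0,0,0]],
    [[0,0,0],[0,0,0]],
    [[0,0,0],[0,0,0]],
    [[0,0,0],[0,0,0]],
    [[0,0,0],[0,0,0]],
    [[0,0,0],[0,0,0]]
  ],
  "claw": 1,
  "grip_force": 45
}}

```text
clock: 11.6
eef_pos: [0.6252, -0.2307, 0.0204]
tcp_rot: [-2.213, 2.23, -0.001]
ft_force: [-0.6, -0.0, 4.9]
opening: 0.0225
```

>>> {"op": "play_rows", "data": {
  "increments": [
    [[0,0,0.3],[0,0,0]],
    [[0,0,0.5],[0,0,0]],
    [[0,0,0.7],[0,0,0]],
    [[0,0,0],[0,0,0]],
    [[0,0,0],[0,0,0]]
  ]
}}

```text
clock: 12.1
eef_pos: [0.6253, -0.2305, 0.0963]
tcp_rot: [-2.211, 2.23, -0.002]
ft_force: [-0.5, 0.0, 0.1]
opening: 0.0227
```

```bash
python3 - <<'E'
from h import *
o=bot.get_obs();print(o["eef_pos"],o["tcp_rot"],abs(o["qvel"]).max(),o["opening"])
cv2.imwrite("pics/w6.png",eyes.snapshot("wrist"));np.save("w6.npy",eyes.camera_params("wrist"),allow_pickle=True)
cv2.imwrite("pics/s6.png",cv2.resize(eyes.snapshot("scene")[130:280,200:400],None,fx=4,fy=4))
E
```

```text
[ 0.62525305 -0.23046784  0.09627282] [-2.21090307e+00  2.22953725e+00 -2.02964156e-03] 0.03623837714658503 0.02271550004894111
```

View pics/w6.png

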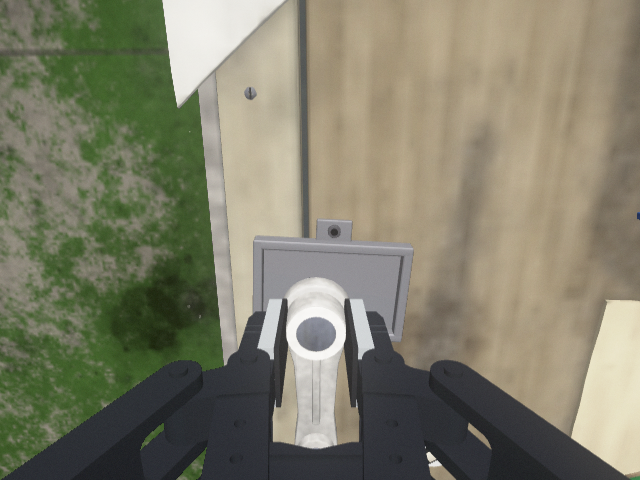

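View pics/s6.png

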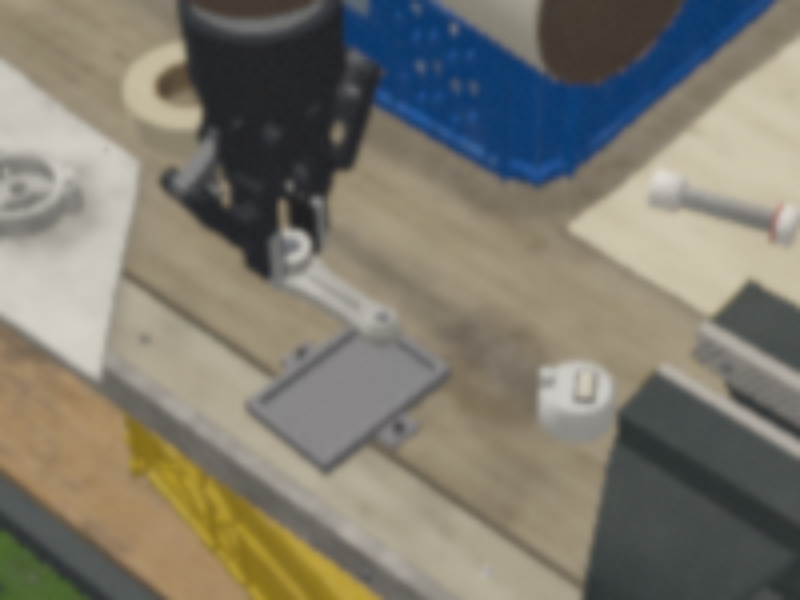

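>>> {"op": "play_rows", "data": {
  "increments": [
    [[0,0,0.8],[0,0,0]],
    [[0,0.2,0.9],[0,0,0]],
    [[0,0.5,0.9],[0,0,-0.2]],
    [[-0.1,0.8,0.6],[0,0,-0.3]],
    [[-0.1,0.8,0],[0,0,-0.3]],
    [[-0.1,0.8,0],[0,0,-0.3]],
    [[-0.1,0.8,0],[0,0,-0.3]],
    [[-0.1,0.8,0],[0,0,-0.3]],
    [[-0.1,0.8,0],[0,0,-0.3]],
    [[-0.1,0.8,0],[0,0,-0.25]],
    [[-0.05,0.8,0],[0,0,0]],
    [[0,0.7,0],[0,0,0]]
  ]
}}

```text
clock: 13.4
eef_pos: [0.5863, 0.1602, 0.2521]
tcp_rot: [1.835, -2.546, -0.001]
ft_force: [0.1, -0.1, 0.2]
opening: 0.0224
```

>>> {"op": "play_rows", "data": {
  "increments": [
    [[0,0.45,-0.5],[0,0,0]],
    [[0,0,-0.9],[0,0,0]],
    [[0,0,-0.7],[0,0,0]],
    [[0,0,0],[0,0,0]],
    [[0,0,0],[0,0,0]],
    [[0,0,0],[0,0,0]]
  ]
}}

```text
clock: 14.0
eef_pos: [0.5889, 0.1813, 0.1507]
tcp_rot: [-1.835, 2.546, -0.002]
ft_force: [0.8, 0.2, -0.2]
opening: 0.0225
```

```bash
python3 - <<'E'
from h import *
o=bot.get_obs();print(o["eef_pos"],o["tcp_rot"],abs(o["qvel"]).max(),o["opening"])
cv2.imwrite("pics/w7.png",eyes.snapshot("wrist"));np.save("w7.npy",eyes.camera_params("wrist"),allow_pickle=True)
E
```

```text
[0.58892955 0.18132474 0.15067834] [-1.83450132e+00  2.54599421e+00 -1.66053994e-03] 0.015059750156513459 0.02252259118333322
```

View pics/w7.png

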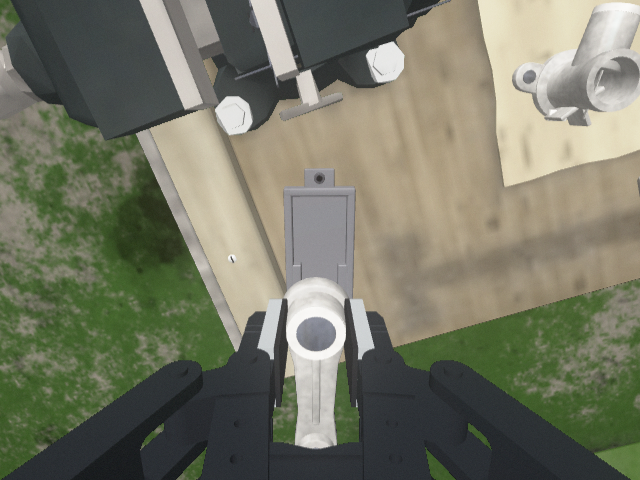

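```bash
python3 - <<'E'
from h import *
p=np.load("w7.npy",allow_pickle=True).item()
P={n:at("wrist",uv,z,p) for n,uv,z in [("c1",(285,188),.011),("c2",(355,188),.011),("tab",(319.5,179),.007),("l",(285.5,275),.011),("r",(354,275),.011)]}
for k in P: print(k,np.round(P[k],4))
m=(P["c1"]+P["c2"])/2; d=P["c1"]-P["c2"]; a=np.degrees(np.arctan2(d[1],d[0]));print("x-edge angle",a,np.linalg.norm(d))
th=np.radians(-108);ax=np.array([np.cos(th),np.sin(th)])
print("centre",m[:2]-.056*ax,"boss",m[:2]-.026*ax)
im=cv2.imread("pics/w7.png")
cv2.imwrite("pics/w7z.png",cv2.resize(im[160:300,260:380],None,fx=4,fy=4,interpolation=cv2.INTER_CUBIC))
o=bot.get_obs()["tcp_rot"];print(2*np.degrees(np.arctan2(o[1],o[0]))-90)
E
```

```text
c1 [0.6023 0.1493 0.011 ]
c2 [0.5547 0.1652 0.011 ]
tab [0.577  0.1516 0.007 ]
l [0.6249 0.213  0.011 ]
r [0.5749 0.2297 0.011 ]
x-edge angle -18.459696473119706 0.05020361696471149
centre [0.59581611 0.21048043] boss [0.5865456  0.18194873]
161.53820822502644
```

View pics/w7z.png

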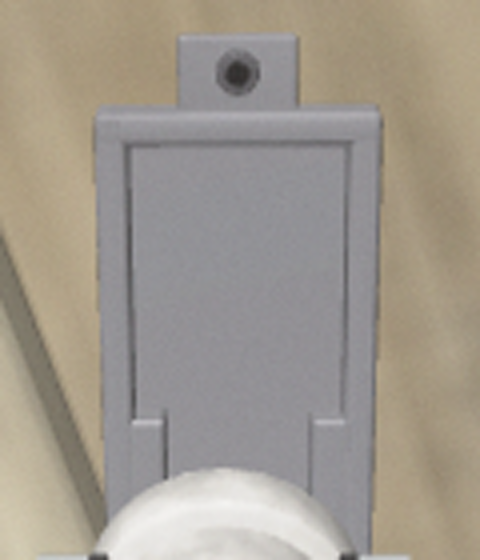

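>>> {"op": "play_rows", "data": {
  "increments": [
    [[-0.04,0.02,-0.7],[0,0,0]],
    [[0,0,-0.8],[0,0,0]],
    [[0,0,-0.6],[0,0,0]],
    [[0,0,-0.3],[0,0,0]],
    [[0,0,-0.1],[0,0,0]],
    [[0,0,0],[0,0,0]],
    [[0,0,0],[0,0,0]],
    [[0,0,0],[0,0,0]]
  ]
}}

```text
clock: 14.85
eef_pos: [0.5866, 0.1825, 0.0254]
tcp_rot: [-1.834, 2.546, -0.001]
ft_force: [-0.6, -0.6, -0.8]
opening: 0.0227
```

```bash
python3 - <<'E'
from h import *
o=bot.get_obs();print(o["eef_pos"],o["tcp_rot"],o["ft_force"],abs(o["qvel"]).max(),o["opening"])
im=eyes.snapshot("wrist");cv2.imwrite("pics/w8.png",im)
s=eyes.snapshot("scene")[270:380,400:520];cv2.imwrite("pics/s8.png",cv2.resize(s,None,fx=5,fy=5,interpolation=cv2.INTER_CUBIC))
E
```

```text
[0.58657676 0.18251526 0.02538526] [-1.83445237e+00  2.54611855e+00 -6.19106494e-04] [-0.61330635 -0.57257461 -0.82508895] 0.006685462751909065 0.022741581610183345
```

View pics/w8.png

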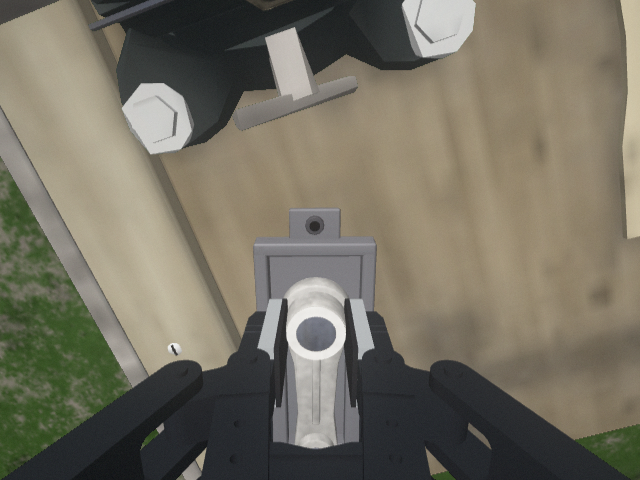

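View pics/s8.png

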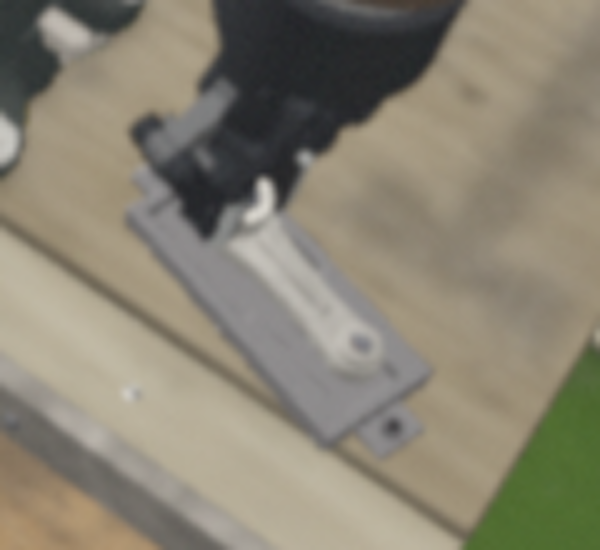

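>>> {"op": "play_rows", "data": {
  "increments": [
    [[0,0,-0.1],[0,0,0]],
    [[0,0,-0.08],[0,0,0]],
    [[0,0,-0.04],[0,0,0]],
    [[0,0,0],[0,0,0]],
    [[0,0,0],[0,0,0]],
    [[0,0,0],[0,0,0]]
  ]
}}

```text
clock: 15.55
eef_pos: [0.5853, 0.1819, 0.0134]
tcp_rot: [1.837, -2.548, 0.0]
ft_force: [-1.7, 0.7, 5.8]
opening: 0.0231
```

>>> {"op": "play_rows", "data": {
  "increments": [
    [[0,0,0],[0,0,0]],
    [[0,0,0],[0,0,0]],
    [[0,0,0],[0,0,0]],
    [[0,0,0],[0,0,0]],
    [[0,0,0.4],[0,0,0]],
    [[0,0,0.8],[0,0,0]],
    [[0,0,0.9],[0,0,0]],
    [[0,0,0],[0,0,0]],
    [[0,0,0],[0,0,0]]
  ],
  "claw": -0.3
}}

```text
clock: 16.45
eef_pos: [0.5859, 0.1823, 0.1188]
tcp_rot: [-1.834, 2.547, 0.0]
ft_force: [-0.3, -0.8, -1.2]
opening: 0.0554
```

```bash
python3 - <<'E'
from h import *
o=bot.get_obs();print(o["eef_pos"],o["tcp_rot"],o["ft_force"],abs(o["qvel"]).max(),o["opening"])
im=eyes.snapshot("wrist");cv2.imwrite("pics/w9.png",im[80:480,120:520])
s=eyes.snapshot("scene")[270:380,400:520];cv2.imwrite("pics/s9.png",cv2.resize(s,None,fx=5,fy=5,interpolation=cv2.INTER_CUBIC))
E
```

```text
[0.5858774  0.18228707 0.11881717] [-1.83422587e+00  2.54697086e+00  2.87127133e-04] [-0.32680081 -0.82388265 -1.21766037] 0.045521570925636266 0.05537473539495804
```

View pics/w9.png

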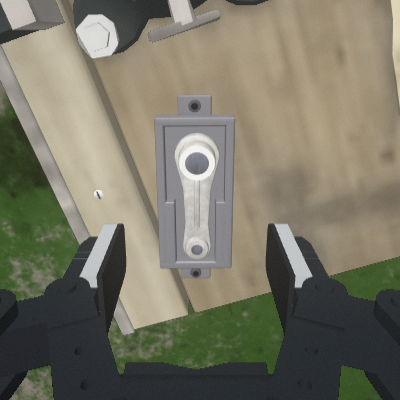

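View pics/s9.png

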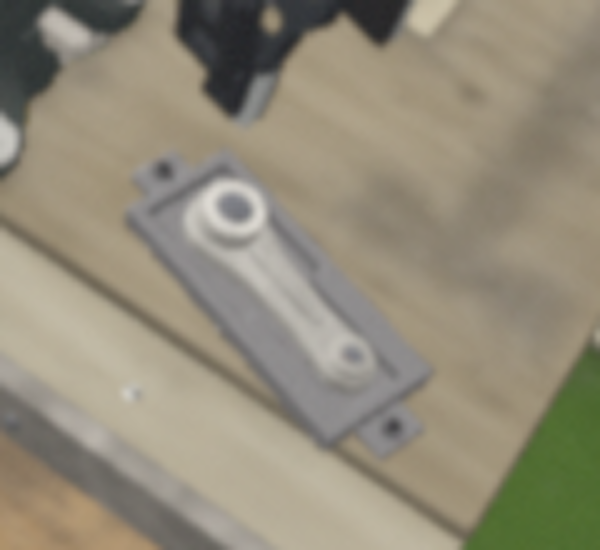

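>>> {"op": "play_rows", "data": {
  "increments": [
    [[-0.3,0,0.5],[0,0,-0.2]],
    [[-0.7,0,0],[0,0,-0.4]],
    [[-0.8,0,0],[0,0,-0.4]],
    [[-0.8,-0.1,0],[0,0,-0.44]],
    [[-0.7,-0.3,0],[0,0,0]],
    [[-0.43,-0.34,-0.3],[0,0,0]],
    [[0,0,-0.6],[0,0,0]],
    [[0,0,0],[0,0,0]],
    [[0,0,0],[0,0,0]],
    [[0,0,0],[0,0,0]]
  ]
}}

```text
clock: 17.55
eef_pos: [0.4, 0.1456, 0.0981]
tcp_rot: [-1.571, 2.719, -0.0]
ft_force: [-0.3, 0.8, -0.1]
opening: 0.0558
```

```bash
python3 - <<'E'
from h import *
o=bot.get_obs();print(o["eef_pos"],o["tcp_rot"],o["ft_force"],abs(o["qvel"]).max(),o["opening"])
im=eyes.snapshot("wrist");cv2.imwrite("pics/w10.png",im)
p=eyes.camera_params("wrist");np.save("w10.npy",p,allow_pickle=True)
E
```

```text
[0.40000172 0.1456252  0.09809214] [-1.57117517e+00  2.71941807e+00 -3.13250724e-04] [-0.29739886  0.83016808 -0.11606822] 0.008558291181746532 0.05576929520124966
```

View pics/w10.png

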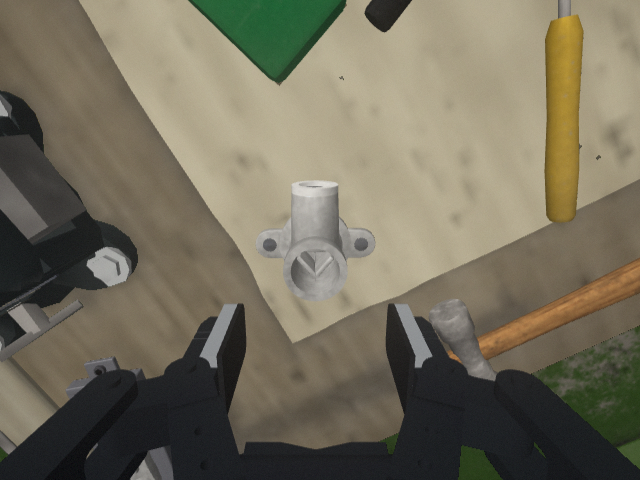

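>>> {"op": "play_rows", "data": {
  "increments": [
    [[0,0,-0.6],[0,0,0]],
    [[0,0,-0.6],[0,0,0]],
    [[0,0,-0.27],[0,0,0]],
    [[0,0,0],[0,0,0]],
    [[0,0,0],[0,0,0]],
    [[0,0,0],[0,0,0]]
  ]
}}

```text
clock: 18.2
eef_pos: [0.4, 0.1457, 0.0252]
tcp_rot: [-1.57, 2.718, 0.001]
ft_force: [-0.6, -0.2, -0.7]
opening: 0.0555
```

>>> {"op": "play_rows", "data": {
  "increments": [
    [[0,0,0],[0,0,0]],
    [[0,0,0],[0,0,0]],
    [[0,0,0],[0,0,0]],
    [[0,0,0],[0,0,0]],
    [[0,0,0],[0,0,0]],
    [[0,0,0],[0,0,0]],
    [[0,0,0],[0,0,0]],
    [[0,0,0],[0,0,0]]
  ],
  "claw": 1,
  "grip_force": 45
}}

```text
clock: 19.0
eef_pos: [0.3997, 0.1455, 0.025]
tcp_rot: [-1.571, 2.718, 0.0]
ft_force: [-0.6, -0.3, 7.0]
opening: 0.0309
```

>>> {"op": "play_rows", "data": {
  "increments": [
    [[0,0,0.5],[0,0,0]],
    [[0,0,0.9],[0,0,0]],
    [[0,0,0.9],[0,0,0]],
    [[0.1,-0.3,0.9],[0,0,0.3]],
    [[0.4,-0.7,0.9],[0,0,0.4]],
    [[0.5,-0.8,0.1],[0,0,0.45]],
    [[0.5,-0.8,0],[0,0,0.45]],
    [[0.5,-0.8,0],[0,0,0.45]],
    [[0.5,-0.8,0],[0,0,0.45]],
    [[0.5,-0.8,0],[0,0,0.45]],
    [[0.5,-0.8,0],[0,0,0.38]],
    [[0.5,-0.7,0],[0,0,0]]
  ]
}}

```text
clock: 20.2
eef_pos: [0.5958, -0.1761, 0.2258]
tcp_rot: [2.155, -2.285, -0.002]
ft_force: [1.2, 0.4, -0.1]
opening: 0.0311
```

>>> {"op": "play_rows", "data": {
  "increments": [
    [[0.3,-0.4,-0.5],[0,0,0]],
    [[0,0,-0.9],[0,0,0]],
    [[0,0,-0.6],[0,0,0]],
    [[0,0,0],[0,0,0]],
    [[0,0,0],[0,0,0]],
    [[0,0,0],[0,0,0]]
  ]
}}

```text
clock: 20.8
eef_pos: [0.6121, -0.1941, 0.1289]
tcp_rot: [-2.155, 2.282, -0.006]
ft_force: [0.0, -0.3, 0.2]
opening: 0.0312
```

```bash
python3 - <<'E'
from h import *
o=bot.get_obs();print(o["eef_pos"],2*np.degrees(np.arctan2(*o["tcp_rot"][[1,0]]))-90,o["ft_force"],abs(o["qvel"]).max(),o["opening"])
im=eyes.snapshot("wrist");cv2.imwrite("pics/w11.png",im)
p=eyes.camera_params("wrist");np.save("w11.npy",p,allow_pickle=True)
E
```

```text
[ 0.61207105 -0.19406922  0.12892934] 176.71054553625618 [ 0.01668859 -0.29136293  0.21031943] 0.013556897719032599 0.031211314760643795
```

View pics/w11.png

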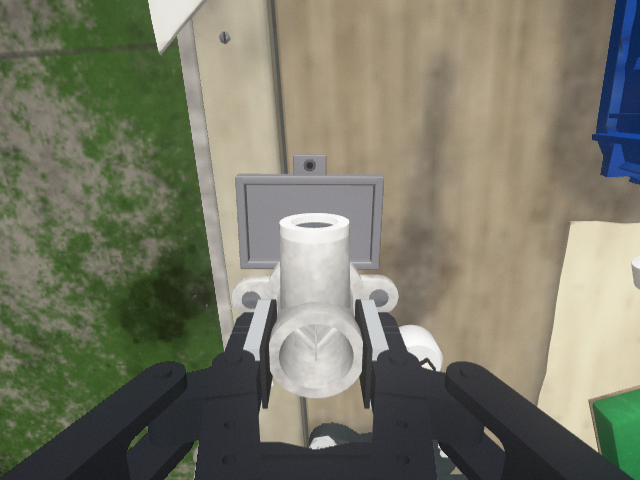

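```bash
python3 - <<'E'
from h import *
p=np.load("w11.npy",allow_pickle=True).item()
P=np.array([at("wrist",uv,.011,p) for uv in [(236,176.5),(383,177),(380,269),(240,269)]])
print(P.round(4),P.mean(0)); d=P[0]-P[1];print(np.degrees(np.arctan2(d[1],d[0])),np.linalg.norm(d))
E
```

```text
[[ 0.6632 -0.2355  0.011 ]
 [ 0.5669 -0.2296  0.011 ]
 [ 0.5694 -0.1647  0.011 ]
 [ 0.6682 -0.1703  0.011 ]] [ 0.6169103  -0.20001557  0.011     ]
-3.480352357742176 0.09647453237691954
```

>>> {"op": "play_rows", "data": {
  "increments": [
    [[0.1,-0.12,-0.6],[0,0,0]],
    [[0,0,-0.7],[0,0,0]],
    [[0,0,-0.4],[0,0,0]],
    [[0,0,-0.05],[0,0,0]],
    [[0,0,0],[0,0,0]],
    [[0,0,0],[0,0,0]],
    [[0,0,0],[0,0,0]]
  ]
}}

```text
clock: 21.55
eef_pos: [0.6169, -0.2001, 0.041]
tcp_rot: [-2.154, 2.283, -0.005]
ft_force: [0.6, 0.2, -0.3]
opening: 0.0312
```

```bash
python3 - <<'E'
from h import *
o=bot.get_obs();print(o["eef_pos"],o["ft_force"],abs(o["qvel"]).max(),o["opening"])
cv2.imwrite("pics/w12.png",eyes.snapshot("wrist"))
cv2.imwrite("pics/s12.png",cv2.resize(eyes.snapshot("scene")[170:270,230:370],None,fx=5,fy=5,interpolation=cv2.INTER_CUBIC))
E
```

```text
[ 0.61687751 -0.20009597  0.04102062] [ 0.5569238   0.188125   -0.34935836] 0.0071053391242047155 0.031156843908208803
```

View pics/w12.png

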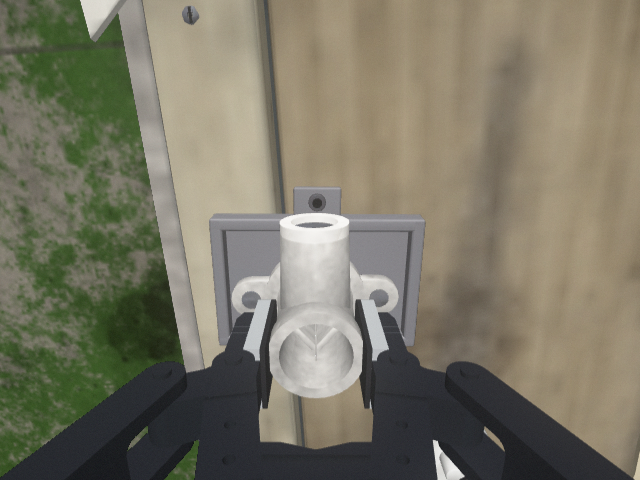

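View pics/s12.png

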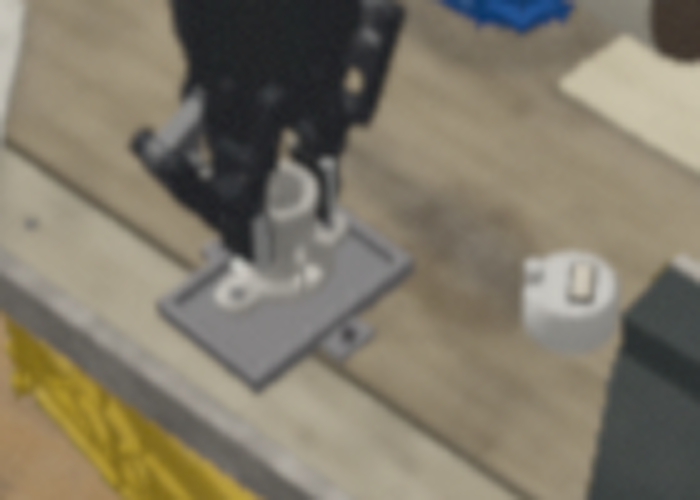

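>>> {"op": "play_rows", "data": {
  "increments": [
    [[0,0,-0.12],[0,0,0]],
    [[0,0,-0.1],[0,0,0]],
    [[0,0,-0.07],[0,0,0]],
    [[0,0,0],[0,0,0]],
    [[0,0,0],[0,0,0]],
    [[0,0,0],[0,0,0]]
  ]
}}

```text
clock: 22.25
eef_pos: [0.6156, -0.2, 0.0258]
tcp_rot: [2.156, -2.284, 0.0]
ft_force: [-2.2, 2.4, 8.8]
opening: 0.0313
```

Contact with the floor at the predicted height. Release and retreat.

>>> {"op": "play_rows", "data": {
  "increments": [
    [[0,0,0],[0,0,0]],
    [[0,0,0],[0,0,0]],
    [[0,0,0],[0,0,0]],
    [[0,0,0],[0,0,0]],
    [[0,0,0],[0,0,0]],
    [[0,0,0.5],[0,0,0]],
    [[0,0,0.8],[0,0,0]],
    [[0,0,0.9],[0,0,0]],
    [[0,0,0.9],[0,0,0]],
    [[0,0,0],[0,0,0]],
    [[0,0,0],[0,0,0]]
  ],
  "claw": -0.3
}}

```text
clock: 23.35
eef_pos: [0.616, -0.1999, 0.1808]
tcp_rot: [-2.154, 2.284, -0.003]
ft_force: [1.1, -0.2, -1.2]
opening: 0.0557
```

```bash
python3 - <<'E'
from h import *
o=bot.get_obs();print(o["eef_pos"],o["ft_force"],abs(o["qvel"]).max(),o["opening"])
cv2.imwrite("pics/w13.png",eyes.snapshot("wrist")[100:440,140:500])
s=eyes.snapshot("scene");cv2.imwrite("pics/s13.png",cv2.resize(s[170:270,230:370],None,fx=5,fy=5,interpolation=cv2.INTER_CUBIC))
cv2.imwrite("pics/t13.png",eyes.snapshot("top")[190:350,130:480])
E
```

```text
[ 0.61603008 -0.19993259  0.18084238] [ 1.11393975 -0.16066707 -1.21712065] 0.05336433210645485 0.05566661236007738
```

View pics/w13.png

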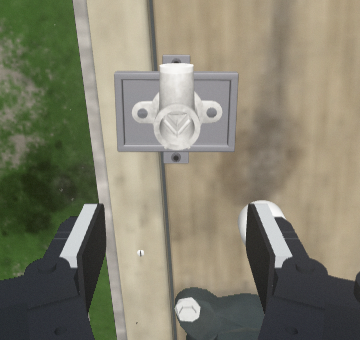

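View pics/s13.png

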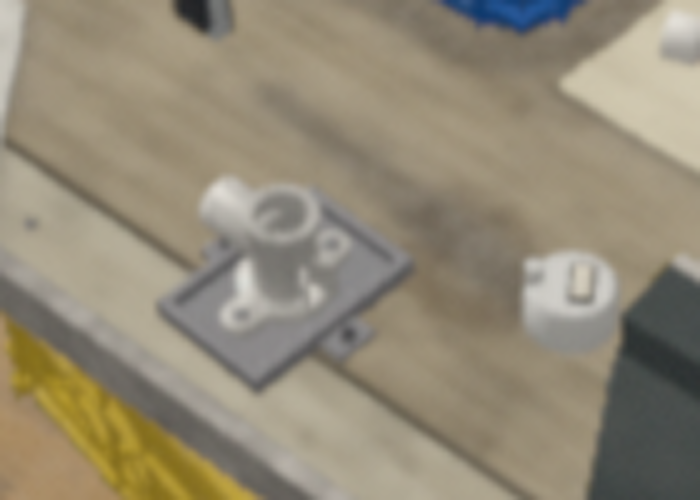

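View pics/t13.png

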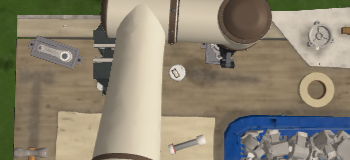

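```bash
python3 -c "
from station import close_job
print(close_job())"
```

```text
the job is handed in; nothing more can be done
None
```

The swap is done and handed in at about 23.5 s of the 72 s allowed. I put the elbow down on the cream mat, moved the lever into the long narrow nest with its big end in the wide end, then set the elbow in the broad nest with its ears along the long side.

- **Seating:** Each part met the nest floor within 1 mm of the expected height, with 6–9 N of contact force. The wrist and scene pictures taken after each release show each part inside its recess and apparently flat. In the last picture the elbow's branch overhangs one wall.
- **Other parts:** I didn't touch the tally counter or the cap casting, and both look in place in the last top picture. The gripper finished open, about 18 cm above the bench and clear of everything.
- **Checks that disagreed:** One early wrist-camera measurement, taken while the arm was still moving, was about 5 mm off the top camera. I repeated it with the arm at rest and the two then agreed to within 1–2 mm. The recognition network missed the lever once in a wrist picture, so I took its position from the picture and the top camera instead.

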